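# Sweep a row of vials home under the scanner

### The arm

A 6-joint arm with a two-finger parallel gripper is mounted at the origin on a cart in front of the work surface, level with it; the furniture and walls round the work are solid. World frame = base frame: x ahead of the robot, y to its left, z up, the work surface at z = 0. Lengths are in m, angles in degrees, forces in N, time in s.
With the tool pointing down it reaches from about 0.25 to 0.725 m from the base axis. Payload 9.7 kg.
Tool frame: the origin (TCP) lies midway between the tips of the shut fingers; the grasp point (between the pads) lies bot.hold_point_z behind it (bot.hold_point_z is the distance from the TCP to the grasp point, in m); z points along the fingers, y is the line along which they close (so a half turn about z gives the same grasp; the last joint's range is limited). The gripper opens to 85 mm and grips with 20 to 120 N. Pads are 22 mm wide; open, the fingers measure 114 mm over their backs; the gripper's body (76 mm by 85 mm) begins 54 mm behind the grasp point. The pads swing forward as they close: fully open they stand 13 mm farther back than shut.
Start: joints at [70.245, 4.979, 10.078, 95.1, 0, 90], TCP at [0.186, 0.518, 0.231] pointing down, gripper open.
Joint ranges: [-179.16, 179.16], [-48.56, 103.87], [-65.8, 70.77], [-126.05, 130.52], [-82.76, 87.17], [-180, 180]. Speed limits (degrees/s): [127.2, 127.2, 147.25, 180, 180, 180].

### API

Orientations are given as [roll, pitch, yaw] about the fixed x, y, z axes, in that order (R = Rz(yaw) Ry(pitch) Rx(roll)).
In Python, from workcell import bot, camera, camera_model, ticket gives the robot as it stands.
- The arm moves only by the tool send_rows, never from a script. Its argument "targets" is text: rows parted by semicolons, each of 5 numbers parted by spaces: the shift along the tool's x, y, z in mm, then the turn about the tool's z in degrees, then the closure in counts, from 0 (fully open) to 255 (shut). A call has 1 to 20 rows; each row is the pose to reach, as a shift and turn from the pose commanded when the call began, along the tool's axes at that moment; what a row does not reach only later rows make up. A row lasts 1/8 s, in which the tool goes at most 62.5 mm and 10.7 degrees, less where a joint would pass 70% of its speed; a pose out of reach is approached as far as the arm can. A call with a gripper value outside its range is refused whole. The fingers move at their own pace and stop on an object; "newtons" is the grip in N (left out, the last holds). Time passes only in rows, so rows that repeat a pose let the fingers close. It gives the time, the measured TCP pose, the force, the opening and the grip force at its end, in the units of the state.
- bot.get_obs(): the state, without advancing time (a new reading comes with each control period).
- camera(name): name is "side" or "top"; returns the picture (400x640x3 uint8, blue, green, red); there is no depth.
- camera_model(name): a dict with "K" (3x3 intrinsics, pixels), "dist_coeffs" ([k1, k2, p1, p2, k3] as OpenCV has them; the pictures are not rectified), "pose" (4x4, takes a point from camera to world coordinates). Camera axes: x right, y down, z forward; pixel columns grow to the right and rows downward; lengths in m; the calibration is good to about 2 mm. A picture is of the moment at which its call begins. camera_model takes no time and is no camera call.
- ticket.job_done(): hands the job in; it is judged then, once.
The state is a dict: "time": time; "q": joint angles; "qd": joint speeds; "joint_efforts": joint torques, N m; "ee_pos": TCP position; "tcp_rot": TCP orientation; "wrist_force": force on the tool from outside, world axes, zero at the start; "torque": the same for the moment, N m; "opening": finger opening in m; "grasp_force": force on a finger pad.
Only numpy, scipy, OpenCV 4.12 (cv2) and the standard library are available. Lean on these libraries where they do the work, as an engineer would, in place of code of your own. Each camera call takes 0.05 s, during which the arm holds its last target. There are 200 camera calls.

### The job

Take the straightedge out of the tray by its handle and, holding it, push the four standing vials together as one group into the bay under the scanning station, until all four stand upright in one row against its back stop. Then set the straightedge back flat in its tray and let go. Never touch the vials with the gripper or tip them over, and leave everything else where it is.

Things in the scene. Friction and masses are not known exactly. Their poses are not given: they have to be found in the camera images.
- station: vial scanning station, fixed: white and grey housing 180 mm wide (y), 170 mm tall, over a low bay open to the front (its own -x). Origin: on the bench top, mid-width, at the foot of the bay's back stop (the flat face the vials must touch). +x points into the station, z up. The bay is 160 mm wide (y -80 to +80), 75 mm high, 65 mm deep (x -65 to 0)
- bay_mouth (a point): middle of the upper edge of the bay's mouth, at (-65, 0, 75) mm in the station's frame, same axes. The housing's front rises upright from this edge to 170 mm above the bench, so a gripper held upright runs into it before the vials are home; tilted back with the straightedge's handle it stays clear
- tray: shallow steel tray, 173 mm (x) by 263 mm (y), rim 18 mm high, walls and floor 2 mm thick, fixed. Origin: centre of its underside
- straightedge: straightedge: flat steel bar, 40 mm deep (x), 130 mm long (y), 22 mm high, about 0.28 kg with its black handle. Origin: centre of the bar's underside. The straight pushing face is at x = +20, facing its own +x. It starts standing on the tray's floor, its length roughly along the tray's, handle leaning towards the robot
- straightedge_grip (a point): point on the handle's axis to grip, at (-44.0, 0, 73.7) mm in the straightedge's frame, same axes. The handle, 18x18 mm square and 90 mm long, rises from (-13, 0, 20) mm on the bar and leans back 30 degrees, along (-0.5, 0, 0.866); two of its flat sides face +y and -y. This point is 62 mm up it
- vial_1_mid (a point): capped glass vial, 22 mm across, 50 mm tall, loose, standing upright on the bench in front of the bay; this is the point on its axis 25 mm above its foot. Side by side the four stand 22 to 30 mm apart across the mouth (station's y), raggedly staggered in depth (station's x from -130 to -90)
- vial_2_mid (a point): capped glass vial, 22 mm across, 50 mm tall, loose, standing upright on the bench in front of the bay; this is the point on its axis 25 mm above its foot. Side by side the four stand 22 to 30 mm apart across the mouth (station's y), raggedly staggered in depth (station's x from -130 to -90)
- vial_3_mid (a point): capped glass vial, 22 mm across, 50 mm tall, loose, standing upright on the bench in front of the bay; this is the point on its axis 25 mm above its foot. Side by side the four stand 22 to 30 mm apart across the mouth (station's y), raggedly staggered in depth (station's x from -130 to -90)
- vial_4_mid (a point): capped glass vial, 22 mm across, 50 mm tall, loose, standing upright on the bench in front of the bay; this is the point on its axis 25 mm above its foot. Side by side the four stand 22 to 30 mm apart across the mouth (station's y), raggedly staggered in depth (station's x from -130 to -90)
- tweezers: bystander: fine steel tweezers, 16x140x9 mm, lying in the tray near its front rim (x about -66 mm in the tray's frame), under or in front of the straightedge's handle. Origin: centre of its underside
- test_weight: bystander: small knobbed metal test weight, 18 mm across, 35 mm tall, standing to the right of the strip swept in front of the bay. Origin: centre of its underside
- dish: bystander: clear petri dish, 92 mm across, 15 mm high. Origin: centre of its underside
- cup: bystander: lidded sample cup, 61 mm across, 59 mm tall. Origin: centre of its underside
- dropper: bystander: dropper bottle, 29 mm across, 102 mm tall. Origin: centre of its underside
- marker: bystander: marker pen, 17x126x16 mm, lying. Origin: centre of its underside

How it is judged (in metres and radians):
On the way, in this order (a step that is already met when the one before it is completed fails the run):
1. the straightedge is held and lifted out of the tray (contact force between the fingers and straightedge above 1 N and height (world z) of straightedge above 0.03 m), for 0.1 s.
2. all four vials are gathered upright in a row against the face of the held straightedge (each within 6 mm), before they reach the back stop (contact force between the fingers and straightedge above 1 N and x of vial_1_mid in the frame of straightedge between 0.025 and 0.037 m and y of vial_1_mid in the frame of straightedge between -0.07 and 0.07 m and angle between each of vial_1_mid, vial_2_mid, vial_3_mid, vial_4_mid's own z axis and vertical below 0.12 rad and x of vial_2_mid in the frame of straightedge between 0.025 and 0.037 m and y of vial_2_mid in the frame of straightedge between -0.07 and 0.07 m and x of vial_3_mid in the frame of straightedge between 0.025 and 0.037 m and y of vial_3_mid in the frame of straightedge between -0.07 and 0.07 m and x of vial_4_mid in the frame of straightedge between 0.025 and 0.037 m and y of vial_4_mid in the frame of straightedge between -0.07 and 0.07 m), for 0.2 s.
3. all four vials stand upright within 8 mm of the back stop, the straightedge still held (contact force between the fingers and straightedge above 1 N and x of vial_1_mid in the frame of station between -0.019 and 0.002 m and y of vial_1_mid in the frame of station between -0.08 and 0.08 m and angle between each of vial_1_mid, vial_2_mid, vial_3_mid, vial_4_mid's own z axis and vertical below 0.12 rad and x of vial_2_mid in the frame of station between -0.019 and 0.002 m and y of vial_2_mid in the frame of station between -0.08 and 0.08 m and x of vial_3_mid in the frame of station between -0.019 and 0.002 m and y of vial_3_mid in the frame of station between -0.08 and 0.08 m and x of vial_4_mid in the frame of station between -0.019 and 0.002 m and y of vial_4_mid in the frame of station between -0.08 and 0.08 m), for 0.2 s.
At the end, for the whole second after the job is handed in: All four vials stand upright and at rest in the bay, each within 8 mm of touching the back stop (axis within 19 mm of its face) and between the side walls; the straightedge stands flat on the tray's floor, inside the rim, at rest and released (x of vial_1_mid in the frame of station between -0.019 and 0.002 m and y of vial_1_mid in the frame of station between -0.08 and 0.08 m and angle between each of vial_1_mid, vial_2_mid, vial_3_mid, vial_4_mid's own z axis and vertical below 0.12 rad and linear speed of each of vial_1, vial_2, vial_3, vial_4, straightedge below 0.02 m/s and x of vial_2_mid in the frame of station between -0.019 and 0.002 m and y of vial_2_mid in the frame of station between -0.08 and 0.08 m and x of vial_3_mid in the frame of station between -0.019 and 0.002 m and y of vial_3_mid in the frame of station between -0.08 and 0.08 m and x of vial_4_mid in the frame of station between -0.019 and 0.002 m and y of vial_4_mid in the frame of station between -0.08 and 0.08 m and x of straightedge in the frame of tray between -0.07 and 0.07 m and y of straightedge in the frame of tray between -0.115 and 0.115 m and z of straightedge in the frame of tray below 0.008 m and angle between straightedge's own z axis and vertical below 0.06 rad).
It fails at once if a vial tips over (more than 30 degrees) (angle between any of vial_1_mid, vial_2_mid, vial_3_mid, vial_4_mid's own z axis and vertical above 0.52 rad).
It fails at once if the gripper touches a vial (contact force between any of the fingers, the arm and vial_1 above 0.5 N or contact force between any of the fingers, the arm and vial_2 above 0.5 N or contact force between any of the fingers, the arm and vial_3 above 0.5 N or contact force between any of the fingers, the arm and vial_4 above 0.5 N).
It fails at once if a bystander is moved more than 20 mm (distance of any of tweezers, test_weight, dish, cup, dropper, marker from where it was at the start of the episode above 0.02 m).
It also fails if it takes over 62 s, if anything falls off the work surface, if the arm or the gripper's body presses on something with over 40 N, if the wrist force passes 120 N, or if a joint passes its speed limit or range.

## Working session

There is one attempt and no reset: what is moved stays moved. The work goes in short steps, Python scripts to look and compute and a tool call to move; the robot and the scene stay as the last step left them, time stands still between calls to the robot, and variables do not carry over. Pictures are saved under pics/ and viewed, at most 12 in all, crops included, and the job is handed in when it is done.

Besides the shell and the picture viewer there is one more tool, called after "Request:" as name(argument=value, ...) on one line, values as JSON. send_rows: Moves the arm, as the interface text tells. Its arguments: {"type":"object","properties":{"targets":{"type":"string"},"newtons":{"type":"number"}},"required":["targets"]}

```bash
mkdir -p pics
python3 - <<'E'
from workcell import bot,camera,camera_model
import cv2,numpy as np
for n in("top","side"):
    im=camera(n); cv2.imwrite(f"pics/{n}0.png",im)
    m=camera_model(n); print(n,np.round(m["K"],1).tolist(),np.round(m["dist_coeffs"],3),np.round(m["pose"],3).tolist())
o=bot.get_obs(); print(o["ee_pos"],o["tcp_rot"],bot.hold_point_z,o["time"])
E
```

```text
top [[386.1, 0.0, 322.3], [0.0, 386.1, 196.0], [0.0, 0.0, 1.0]] [-0.065  0.     0.     0.     0.   ] [[0.018, -0.994, 0.108, 0.388], [-1.0, -0.018, 0.0, 0.07], [0.002, -0.108, -0.994, 1.344], [0.0, 0.0, 0.0, 1.0]]
side [[475.3, 0.0, 312.5], [0.0, 475.3, 200.3], [0.0, 0.0, 1.0]] [0.033 0.    0.    0.    0.   ] [[0.999, 0.01, -0.034, 0.573], [0.036, -0.347, 0.937, -1.418], [-0.003, -0.938, -0.347, 0.633], [0.0, 0.0, 0.0, 1.0]]
[0.18583132 0.51741564 0.23064518] [-1.79929462e+02  9.05566011e-04  1.60244785e+02] 0.0187 0.1
```

View pics/top0.png

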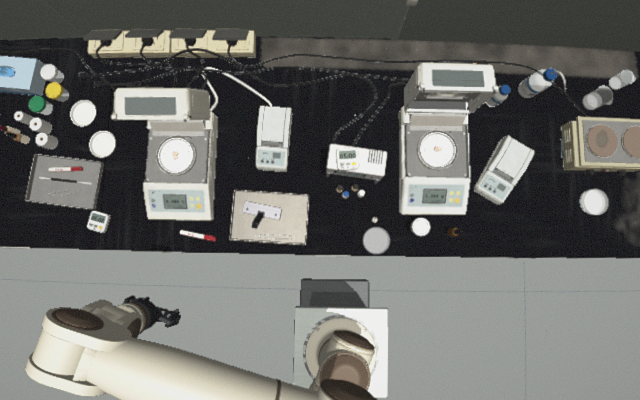

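View pics/side0.png

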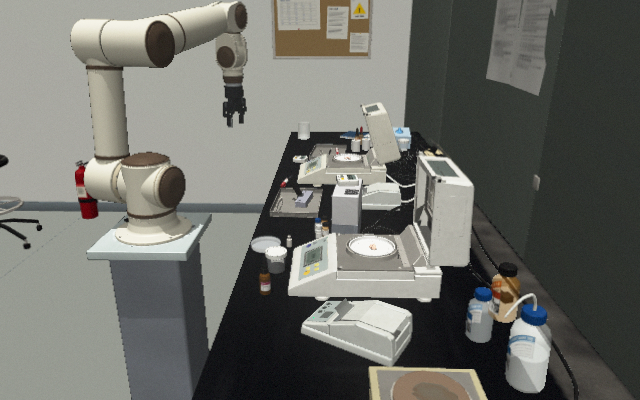

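The top view shows the station at (357,160), the vials at (338–362,190), the tray at (269,217) with the white bar at (262,211), the weight at (375,219) and the dish at (376,240). I'll enlarge both regions.

Run:
```python
import cv2,numpy as np
t=cv2.imread("pics/top0.png");s=cv2.imread("pics/side0.png")
cv2.imwrite("pics/c1.png",cv2.resize(t[135:260,225:400],(784,560),interpolation=cv2.INTER_CUBIC))
cv2.imwrite("pics/c2.png",cv2.resize(s[160:270,250:400],(750,550),interpolation=cv2.INTER_CUBIC))
```

```text
(no output)
```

View pics/c1.png

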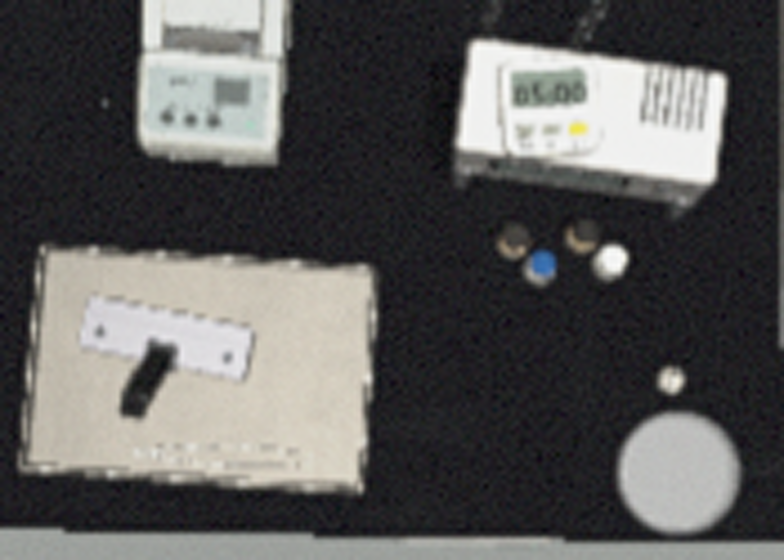

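View pics/c2.png

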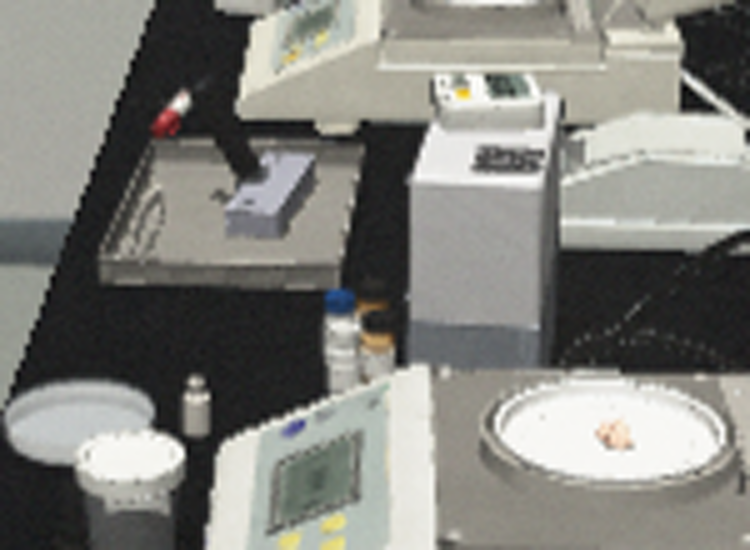

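The crops show the bar's four corners clearly at about (92,297), (253,327), (245,380) and (80,345). The station's top front edge runs (455,152)–(712,182). The caps are at (514,236), (543,263), (583,233) and (611,260), and the weight is at (671,380). Next I'll turn these into positions.

```bash
cat > h.py <<'E'
import cv2,numpy as np
from workcell import bot,camera,camera_model
def ray(n,uv):
    m=camera_model(n);P=np.array(m["pose"])
    u=cv2.undistortPoints(np.array([[uv]],float),np.array(m["K"]),np.array(m["dist_coeffs"])).ravel()
    return P[:3,3],P[:3,:3]@np.r_[u,1]
def plane(n,uv,z):
    c,d=ray(n,uv);return (c+d*(z-c[2])/d[2])[:2]
def pix(n,p):
    m=camera_model(n);T=np.linalg.inv(m["pose"])
    return cv2.projectPoints(np.array([p],float),cv2.Rodrigues(T[:3,:3])[0],T[:3,3],np.array(m["K"]),np.array(m["dist_coeffs"]))[0].ravel()
E
python3 - <<'E'
from h import *
t=cv2.imread("pics/top0.png")
C=lambda x,y:(225+(x+.5)/4.48-.5,135+(y+.5)/4.48-.5)
# bar: bluish-white
b=t.astype(int); 
hsv=cv2.cvtColor(t,cv2.COLOR_BGR2HSV)
m=((b[...,0]>b[...,2])&(b.min(2)>150)).astype(np.uint8)
m[:198]=0;m[228:]=0;m[:,:236]=0;m[:,290:]=0
m=cv2.morphologyEx(m,cv2.MORPH_CLOSE,np.ones((5,5)))
n,l,st,ce=cv2.connectedComponentsWithStats(m);k=1+st[1:,4].argmax();print(st[k])
r=cv2.minAreaRect(np.argwhere(l==k)[:,::-1].astype(np.float32))
pts=[plane("top",p,.024) for p in cv2.boxPoints(r)];print("bar",np.round(pts,4).tolist(),"c",np.mean(pts,0))
e=[np.linalg.norm(np.subtract(pts[i],pts[(i+1)%4])) for i in range(2)];print(e)
pm=[plane("top",C(*p),.024) for p in((92,297),(253,327),(245,380),(80,345))];print("barman",np.round(pm,4).tolist(),np.mean(pm,0))
sc=[plane("top",C(*p),.17) for p in((470,40),(727,72),(712,185),(455,152))];print("sta",np.round(sc,4).tolist(),np.linalg.norm(sc[2]-sc[3]))
ly=sc[3]-sc[2];ly/=np.linalg.norm(ly);print("station yaw from front edge",np.degrees(np.arctan2(-ly[0],ly[1])))
ly=sc[0]-sc[1];print("back edge",np.degrees(np.arctan2(-ly[0],ly[1])))
ly=pm[0]-pm[1]+pm[3]-pm[2];print("bar yaw",np.degrees(np.arctan2(-ly[0],ly[1])))
tc=[plane("top",C(*p),.018) for p in((40,245),(375,266),(362,492),(20,470))];print("tray",np.round(tc,4).tolist(),np.mean(tc,0),np.linalg.norm(tc[0]-tc[1]),np.linalg.norm(tc[1]-tc[2]))
print("bigH",plane("top",C(132,408),.1),"base",plane("top",C(158,352),.024))
for p in((514,238),(543,263),(583,234),(611,261)):
    # cap blob centroid
    u=C(*p);print("vial",np.round(plane("top",u,.05),4))
print("weight",plane("top",C(671,380),.035),"dish",plane("top",C(679,472),.015))
E
```

```text
[243 202  38  17 364]
bar [[0.4725, 0.3432], [0.5097, 0.3372], [0.4871, 0.2118], [0.4501, 0.2181]] c [0.47984719 0.27759987]
[np.float64(0.03771834818655687), np.float64(0.1273893913714059)]
barman [[0.509, 0.3348], [0.4883, 0.2103], [0.4476, 0.2152], [0.4719, 0.3426]] [0.47920315 0.27572561]
sta [[0.6794, 0.0502], [0.6603, -0.1284], [0.5807, -0.1179], [0.6004, 0.0593]] 0.17822974021926763
station yaw from front edge -6.324429471560941
back edge -6.107540954937222
bar yaw -10.149418764187704
tray [[0.5493, 0.3781], [0.5376, 0.1181], [0.3643, 0.1243], [0.3757, 0.3863]] [0.45671891 0.25171388] 0.2602452534219699 0.17340673836700707
bigH [0.42248467 0.28758967] base [0.46772435 0.28248115]
vial [0.5571 0.0126]
vial [ 0.5386 -0.0095]
vial [ 0.5612 -0.0394]
vial [ 0.541  -0.0607]
weight [ 0.45291508 -0.10842979] dish [ 0.38363319 -0.11763773]
```

The measurements agree with each other:
- The bar is at (0.480, 0.277), yaw −10°.
- The station origin is at about (0.655, −0.036), yaw −6.2°.
- The vials sit at station y of about +38, +14, −13 and −37 mm.

The moves keep the tool upright. So I'll grip the tip of the handle, which is farthest back, and push with the bar about 18 mm above the bench. That puts the gripper body above the housing's top edge. First I go above the handle.

Request:
send_rows(targets="-75 -34 20 -2.4 0;-150 -68 45 -4.8 0;-225 -103 70 -7.2 0;-300 -137 90 -9.6 0;-300 -137 90 -9.6 0;-300 -137 90 -9.6 0;-300 -137 90 -9.6 0;-300 -137 90 -9.6 0", newtons=90)

```text
time: 1.1
ee_pos: [0.4216, 0.2876, 0.1413]
tcp_rot: [-180.0, -0.0, 169.8]
wrist_force: [-0.6, -0.4, -0.2]
opening: 0.0853
grasp_force: 0.0
```

Run:
```python
from h import *
o=bot.get_obs(); print(o["ee_pos"],o["tcp_rot"],o["time"])
a=camera("side");b=camera("top")
a=cv2.resize(a[100:230,230:400],(680,520),interpolation=cv2.INTER_CUBIC)
cv2.imwrite("pics/d1.png",a);cv2.imwrite("pics/d1t.png",b)
```

```text
[0.42159314 0.28758318 0.14132173] [-1.79998637e+02 -1.96354524e-02  1.69840412e+02] 1.1
```

View pics/d1.png

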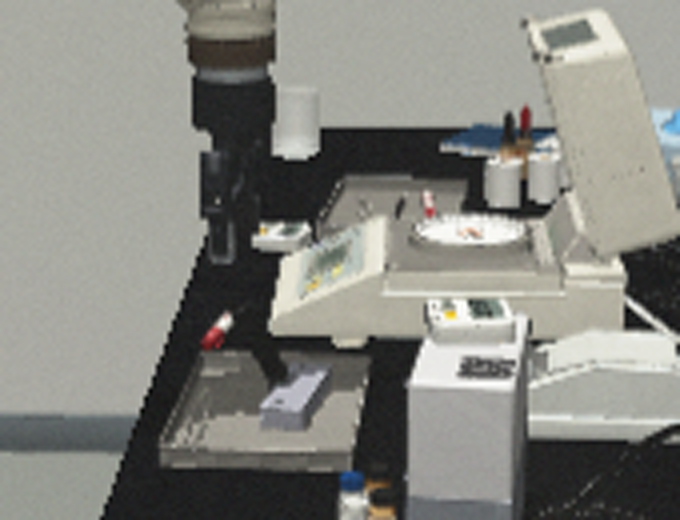

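The side view shows the open gripper above and slightly left of the handle, with fingertips at crop (220,262) and the handle's tip near (262,320). I'll check both against projections.

Run:
```python
from h import *
for nm,p in dict(tcp=(.4216,.2876,.152),tip=(.4225,.287,.1),base=(.467,.279,.022),barend=(.468,.213,.024)).items():
    u=pix("side",p);print(nm,np.round(u,1),"crop",np.round((u-[230,100])*4,0),"top",np.round(pix("top",p),1))
```

```text
tcp [288.5 162.4] crop [234. 250.] top [251.1 225.4]
tip [289.  175.8] crop [236. 303.] top [254.3 225.7]
base [300.9 196.2] crop [284. 385.] top [261.  213.5]
barend [300.1 201.7] crop [281. 407.] top [280.1 213.5]
```

The projections agree; the handle's tip is simply lost against the dark bench. I go down, grip and lift.

Request:
send_rows(targets="0 0 20 0 0;0 0 40 0 0;0 0 58 0 0;0 0 58 0 0;0 0 58 0 255;0 0 58 0 255;0 0 58 0 255;0 0 58 0 255;0 0 58 0 255;0 0 58 0 255;0 0 58 0 255;0 0 58 0 255", newtons=100)

```text
time: 2.7
ee_pos: [0.422, 0.2875, 0.084]
tcp_rot: [180.0, 0.0, 169.9]
wrist_force: [-1.5, -0.7, 5.5]
opening: 0.015
grasp_force: 98.5
```

Request:
send_rows(targets="0 0 -5 0 255;0 0 -15 0 255;0 0 -30 0 255;0 0 -50 0 255;0 0 -70 0 255;0 0 -70 0 255;0 0 -70 0 255")

```text
time: 3.58
ee_pos: [0.4218, 0.2872, 0.1529]
tcp_rot: [-180.0, -0.0, 169.8]
wrist_force: [-0.2, 0.6, -2.6]
opening: 0.0153
grasp_force: 97.9
```

Run:
```python
from h import *
a=camera("side");b=camera("top")
a=cv2.resize(a[120:220,240:370],(780,600),interpolation=cv2.INTER_CUBIC)
cv2.imwrite("pics/e1.png",a);cv2.imwrite("pics/e1t.png",b)
c=np.array([.4796,.2768,.07+.022])
for y in(-65,65):
  for x in(-20,20):
    t=np.radians(-10.15);d=np.array([np.cos(t)*x-np.sin(t)*y,np.sin(t)*x+np.cos(t)*y,0])/1000
    for z in(.072,.094): 
      p=c*[1,1,0]+d+[0,0,z];print(x,y,z,np.round((pix("side",p)-[240,120])*6),np.round(pix("top",p),1))
```

```text
-20 -65 0.072 [328. 414.] [277.4 218.5]
-20 -65 0.094 [327. 380.] [276.6 218.1]
20 -65 0.072 [392. 418.] [279.9 206.6]
20 -65 0.094 [392. 384.] [279.1 206.1]
-20 65 0.072 [377. 350.] [239.  210.8]
-20 65 0.094 [377. 318.] [237.6 210.3]
20 65 0.072 [438. 354.] [241.6 199. ]
20 65 0.094 [437. 322.] [240.2 198.3]
```

View pics/e1.png

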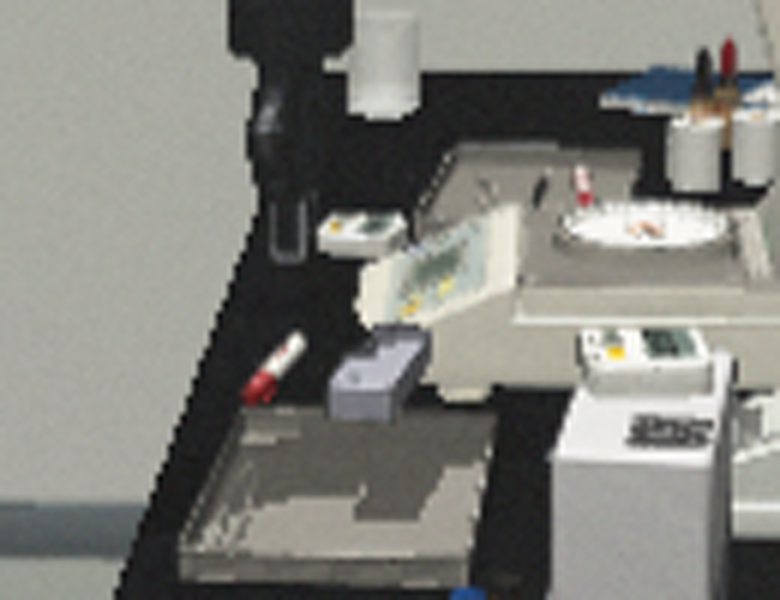

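The bar hangs level and its near end, at crop (330–392, 380–418), matches the prediction, so the grip is good. The gripper's wide body also sits higher than stated. I carry the bar to just in front of the vials and line it up with the station.

Request:
send_rows(targets="-3 -15 0 0 255;-8 -45 0 -1 255;-17 -85 0 -2 255;-25 -125 0 -3 255;-33 -165 0 -4 255;-41 -205 0 -4 255;-49 -245 0 -4 255;-55 -275 0 -4 255;-58 -290 0 -4 255;-58 -290 0 -4 255;-58 -290 0 -4 255")

```text
time: 5.05
ee_pos: [0.4278, -0.0079, 0.1532]
tcp_rot: [180.0, -0.0, 173.9]
wrist_force: [0.6, 0.1, -2.9]
opening: 0.0153
grasp_force: 98.1
```

Run:
```python
from h import *
b=camera("top");cv2.imwrite("pics/f1t.png",b)
cv2.imwrite("pics/f1.png",cv2.resize(b[130:250,300:430],(650,600),interpolation=cv2.INTER_CUBIC))
o=bot.get_obs();T=o["ee_pos"];print(T)
t=np.radians(o["tcp_rot"][2]-180+.03)
for x,y in((-20,65),(20,65),(20,-65),(-20,-65)):
    x=x/1e3+.0586;y/=1e3
    p=[T[0]+np.cos(t)*x-np.sin(t)*y,T[1]+np.sin(t)*x+np.cos(t)*y,.093];print(np.round((pix("top",p)-[300,130])*5))
```

```text
[ 0.42781962 -0.00771284  0.15318093]
[136. 407.]
[144. 347.]
[342. 371.]
[335. 432.]
```

View pics/f1.png

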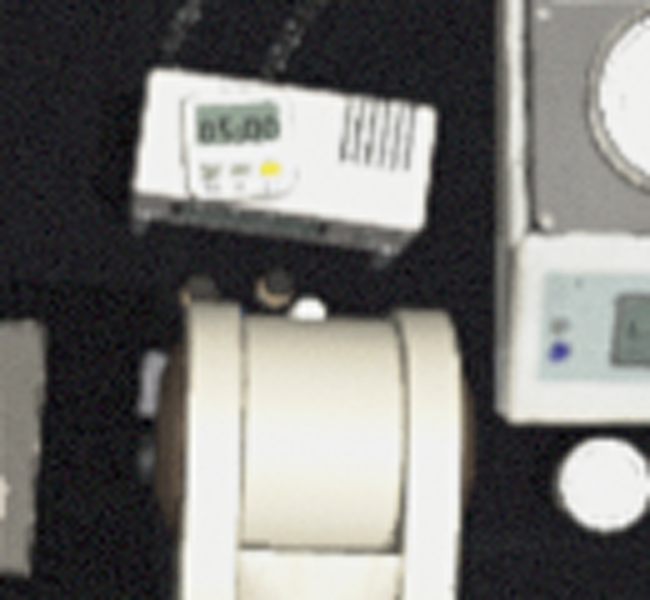

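The bar's left end, at crop (140–165, 352–415), is where predicted. I lower to 15 mm above the bench and then begin a slow push.

Request:
send_rows(targets="0 0 15 0 255;0 0 30 0 255;0 0 45 0 255;0 0 56 0 255;0 0 56 0 255;-6 0 56 0 255;-12 0 56 0 255;-16 0 56 0 255;-20 0 56 0 255;-24 0 56 0 255;-28 0 56 0 255;-32 0 56 0 255;-36 0 56 0 255;-40 0 56 0 255;-44 0 56 0 255;-48 0 56 0 255;-52 0 56 0 255;-56 0 56 0 255;-60 0 56 0 255;-60 0 56 0 255")

```text
time: 7.6
ee_pos: [0.4878, -0.0149, 0.0972]
tcp_rot: [-180.0, 0.0, 173.8]
wrist_force: [-0.3, 0.5, -2.5]
opening: 0.0153
grasp_force: 98.1
```

Run:
```python
from h import *
b=camera("side");cv2.imwrite("pics/g1s.png",b)
cv2.imwrite("pics/g1.png",cv2.resize(b[170:260,260:370],(732,600),interpolation=cv2.INTER_CUBIC))
o=bot.get_obs();print(o["ee_pos"],o["tcp_rot"],o["wrist_force"],o["time"])
```

```text
[ 0.48765501 -0.01484175  0.09723636] [-1.79998703e+02 -3.12688507e-03  1.73843205e+02] [-0.11193811  0.83565499 -3.02044832] 7.65
```

View pics/g1.png

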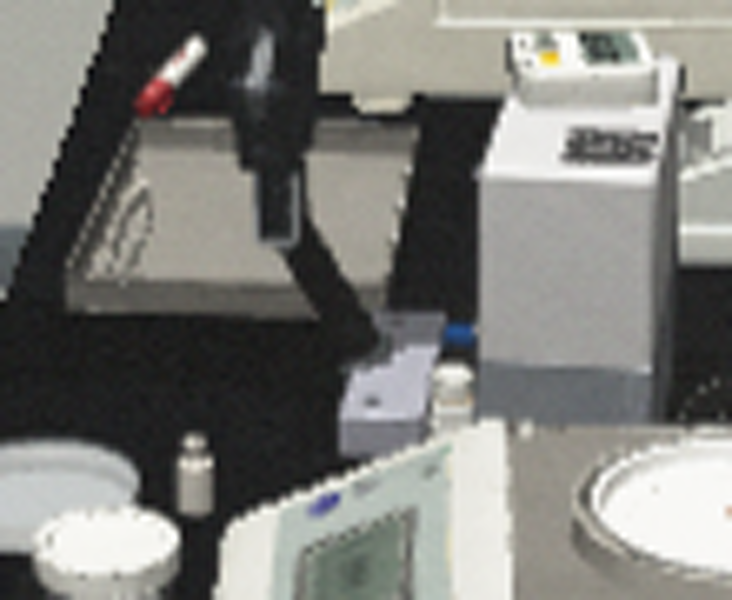

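All four vials are being pushed: the white one is upright at (452,395) and the blue cap is at (460,335), both against the bar. There's ample room before the housing, so I push on towards home, finishing gently.

Request:
send_rows(targets="-4 0 0 0 255;-8 0 0 0 255;-12 0 0 0 255;-16 0 0 0 255;-20 0 0 0 255;-24 0 0 0 255;-28 0 0 0 255;-32 0 0 0 255;-36 0 0 0 255;-40 0 0 0 255;-44 0 0 0 255;-48 0 0 0 255;-51 0 0 0 255;-54 0 0 0 255;-56 0 0 0 255;-58 0 0 0 255;-60 0 0 0 255;-61 0 0 0 255;-62 0 0 0 255;-62 0 0 0 255")

```text
time: 10.15
ee_pos: [0.5492, -0.0215, 0.0973]
tcp_rot: [-180.0, 0.0, 173.8]
wrist_force: [0.4, -0.6, -2.3]
opening: 0.0156
grasp_force: 98.1
```

Run:
```python
from h import *
b=camera("side");cv2.imwrite("pics/g2s.png",b)
cv2.imwrite("pics/g2.png",cv2.resize(b[170:260,260:370],(732,600),interpolation=cv2.INTER_CUBIC))
o=bot.get_obs();print(o["ee_pos"],o["tcp_rot"],o["wrist_force"],o["time"])
```

```text
[ 0.54916758 -0.02146884  0.09723909] [ 1.79998239e+02 -4.98497708e-03  1.73843418e+02] [-0.54310354  0.41948012 -3.88433919] 10.2
```

View pics/g2.png

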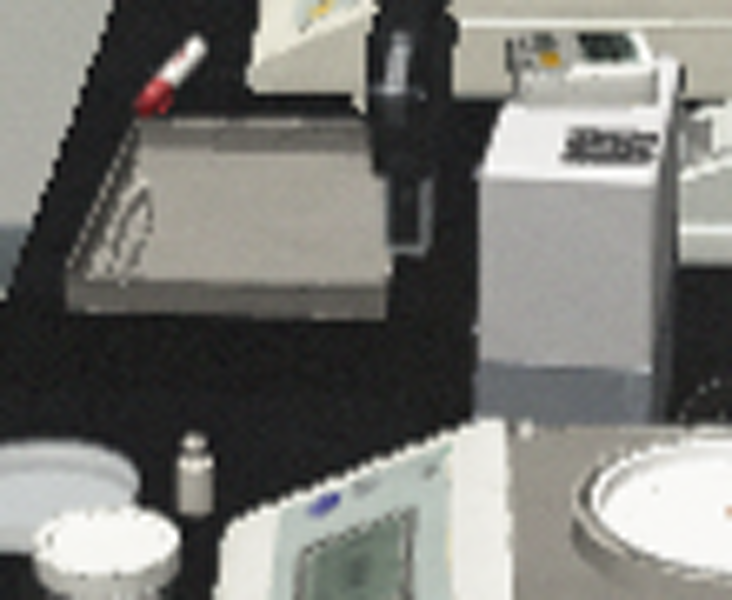

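Nothing is touching the housing: the gripper edge is at about 450 px and the front at 480 px. There's no stop force yet, so I ease forward until I feel it.

Request:
send_rows(targets="-1 0 0 0 255;-2 0 0 0 255;-3 0 0 0 255;-3 0 0 0 255")

```text
time: 10.7
ee_pos: [0.5523, -0.0218, 0.0973]
tcp_rot: [-180.0, 0.0, 173.8]
wrist_force: [-0.6, 0.1, -2.2]
opening: 0.0152
grasp_force: 98.1
```

Request:
send_rows(targets="-0.7 0 0 0 255;-1.4 0 0 0 255;-1.4 0 0 0 255")

```text
time: 11.08
ee_pos: [0.5536, -0.022, 0.0972]
tcp_rot: [-180.0, -0.0, 173.8]
wrist_force: [0.5, 0.7, -3.1]
opening: 0.0155
grasp_force: 98.1
```

Request:
send_rows(targets="-0.5 0 0 0 255;-1 0 0 0 255;-1 0 0 0 255")

```text
time: 11.45
ee_pos: [0.5546, -0.0221, 0.0973]
tcp_rot: [180.0, 0.0, 173.8]
wrist_force: [-0.8, 0.1, -3.0]
opening: 0.0153
grasp_force: 98.1
```

Request:
send_rows(targets="-0.5 0 0 0 255;-1 0 0 0 255;-1 0 0 0 255")

```text
time: 11.82
ee_pos: [0.5556, -0.0222, 0.0973]
tcp_rot: [-180.0, 0.0, 173.8]
wrist_force: [0.3, 0.5, -3.4]
opening: 0.0153
grasp_force: 98.1
```

Request:
send_rows(targets="-0.5 0 0 0 255;-1 0 0 0 255;-1 0 0 0 255")

```text
time: 12.2
ee_pos: [0.5566, -0.0223, 0.0973]
tcp_rot: [-180.0, 0.0, 173.8]
wrist_force: [-0.6, 0.9, -3.3]
opening: 0.015
grasp_force: 98.1
```

Request:
send_rows(targets="-0.5 0 0 0 255;-1 0 0 0 255;-1 0 0 0 255")

```text
time: 12.58
ee_pos: [0.5576, -0.0224, 0.0973]
tcp_rot: [180.0, 0.0, 173.8]
wrist_force: [0.8, 0.4, -3.0]
opening: 0.0154
grasp_force: 98.1
```

No contact yet. The handle is getting close to the bay's upper edge, so I lower the bar 7 mm and then continue.

Request:
send_rows(targets="1 0 0 0 255;1 0 4 0 255;1 0 7 0 255;0 0 7 0 255;-0.5 0 7 0 255;-1 0 7 0 255;-1 0 7 0 255")

```text
time: 13.45
ee_pos: [0.5585, -0.0225, 0.0903]
tcp_rot: [180.0, -0.0, 173.8]
wrist_force: [-1.0, 0.2, -3.0]
opening: 0.0155
grasp_force: 98.2
```

Request:
send_rows(targets="-0.5 0 0 0 255;-1 0 0 0 255;-1 0 0 0 255")

```text
time: 13.82
ee_pos: [0.5592, -0.0225, 0.0903]
tcp_rot: [180.0, -0.0, 173.8]
wrist_force: [-5.0, 1.4, 0.3]
opening: 0.0154
grasp_force: 98.5
```

Run:
```python
from h import *
fs=[]
for i in range(6):
    b=camera("side");fs.append(bot.get_obs()["wrist_force"])
print(np.mean(fs,0))
b=cv2.imread("pics/g1s.png")*0+camera("side");t=camera("top")
w=np.hstack([cv2.resize(b[170:250,290:350],(390,520),interpolation=cv2.INTER_CUBIC),cv2.resize(t[140:200,320:365],(390,520),interpolation=cv2.INTER_CUBIC)])
cv2.imwrite("pics/g3.png",w)
```

```text
[-4.94262155  1.03111844 -0.21112395]
```

View pics/g3.png

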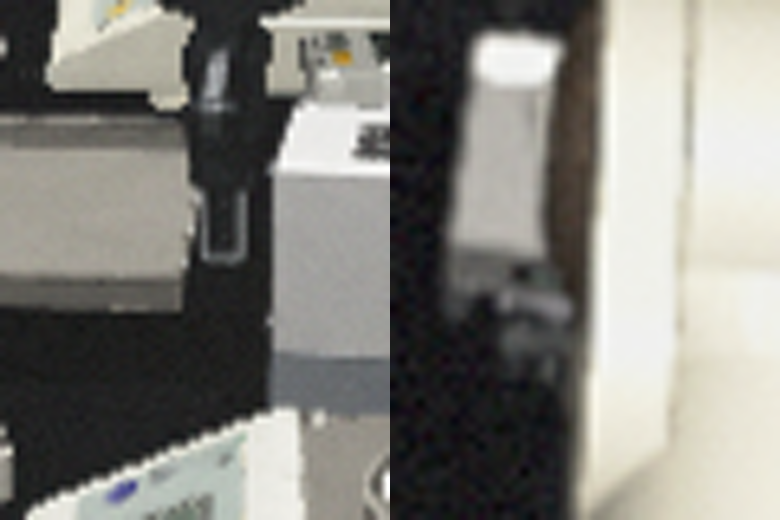

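I now feel a firm 5 N reaction that wasn't there before, while the gripper is still clear of the housing in the picture. As a cross-check, I'll measure the housing's front from the side camera and combine both views.

Run:
```python
from h import *
a=(260+483/6.655,170+178/6.667); C=lambda x,y:(225+(x+.5)/4.48-.5,135+(y+.5)/4.48-.5)
print("side z.17",plane("side",a,.17))
c1,d1=ray("side",a)
for p in((712,185),(716,180)):
    c2,d2=ray("top",C(*p));A=np.c_[d1,-d2];s=np.linalg.lstsq(A,c2-c1,rcond=None)[0];print(c1+d1*s[0],c2+d2*s[1])
```

```text
side z.17 [ 0.58373716 -0.13382311]
[ 0.58386353 -0.1186859   0.16453728] [ 0.58168238 -0.11879095  0.16419571]
[ 0.58384103 -0.12138077  0.16550981] [ 0.58498513 -0.12132453  0.16569211]
```

The side view puts the housing front about 3 mm farther in than my first estimate. So the reaction is the back stop, and the vials are home. I retreat straight out and then lift.

Request:
send_rows(targets="2 0 0 0 255;6 0 0 0 255;14 0 0 0 255;26 0 0 0 255;40 0 0 0 255;55 0 0 0 255;70 0 0 0 255;85 0 0 0 255;100 0 0 0 255;115 0 0 0 255;127 0 0 0 255;132 0 0 0 255;132 0 -15 0 255;132 0 -35 0 255;132 0 -55 0 255;132 0 -63 0 255;132 0 -63 0 255;132 0 -63 0 255")

```text
time: 16.48
ee_pos: [0.4281, -0.0085, 0.1526]
tcp_rot: [-180.0, -0.1, 173.8]
wrist_force: [0.0, -0.1, -3.2]
opening: 0.0158
grasp_force: 98.1
```

Request:
send_rows(targets="2 15 0 0 255;6 45 0 1 255;11 85 0 2 255;16 125 0 3 255;21 165 0 4 255;27 205 0 4 255;32 245 0 4 255;36 278 0 4 255;38 293 0 4 255;38 293 0 4 255;38 293 20 4 255;38 293 40 4 255;38 293 55 4 255;38 293 62 4 255;38 293 66 4 255;38 293 66 4 255;38 293 66 4 255")

```text
time: 18.6
ee_pos: [0.4222, 0.2871, 0.0879]
tcp_rot: [180.0, 0.0, 169.8]
wrist_force: [-0.3, 0.4, -3.1]
opening: 0.0154
grasp_force: 98.2
```

Request:
send_rows(targets="0 0 1 0 255;0 0 2 0 255;0 0 2.5 0 255;0 0 2.5 0 255")

```text
time: 19.1
ee_pos: [0.4219, 0.2869, 0.0847]
tcp_rot: [-180.0, -0.0, 169.8]
wrist_force: [-0.4, -0.1, -3.2]
opening: 0.0153
grasp_force: 98.3
```

Request:
send_rows(targets="0 0 0.7 0 255;0 0 1.4 0 255;0 0 1.4 0 255")

```text
time: 19.48
ee_pos: [0.4218, 0.2871, 0.0841]
tcp_rot: [180.0, 0.0, 169.9]
wrist_force: [-5.3, -0.2, 5.3]
opening: 0.0156
grasp_force: 99.3
```

It's on the floor, carrying weight. I open and back straight up.

Request:
send_rows(targets="0 0 0 0 0;0 0 0 0 0;0 0 0 0 0;0 0 0 0 0;0 0 0 0 0;0 0 0 0 0;0 0 -20 0 0;0 0 -50 0 0;0 0 -90 0 0;-0 0 -140 0 0;80 100 -150 0 0;160 200 -150 0 0;160 200 -150 0 0;160 200 -150 0 0;160 200 -150 0 0;160 200 -150 0 0")

```text
time: 21.48
ee_pos: [0.2995, 0.5121, 0.233]
tcp_rot: [-180.0, 0.0, 169.9]
wrist_force: [0.6, -0.6, -0.4]
opening: 0.0854
grasp_force: 0.0
```

Run:
```python
from h import *
t=camera("top");s=camera("side")
w=np.hstack([cv2.resize(t[130:260,225:400],(400,300),interpolation=cv2.INTER_CUBIC),cv2.resize(s[160:270,250:400],(400,300),interpolation=cv2.INTER_CUBIC)])
cv2.imwrite("pics/z.png",w);print(bot.get_obs()["ee_pos"],bot.get_obs()["time"])
t0=cv2.imread("pics/top0.png");print("moved px near bystanders:",[(n,int((cv2.absdiff(t,t0).max(2)[r0:r1,c0:c1]>60).sum())) for n,r0,r1,c0,c1 in(("weight",212,226,368,382),("dish",226,256,360,392),("cup",216,238,410,432),("tweez",232,242,240,300),("marker",228,242,178,218),("dropper",224,238,446,462))])
```

```text
[0.30038242 0.51113963 0.23353989] 21.575
moved px near bystanders: [('weight', 0), ('dish', 0), ('cup', 0), ('tweez', 0), ('marker', 51), ('dropper', 0)]
```

View pics/z.png

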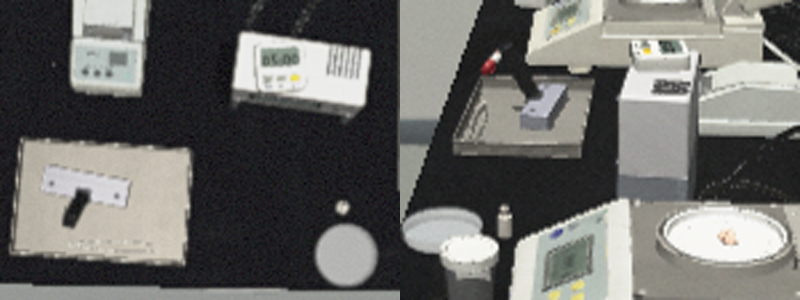

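The straightedge stands flat in the tray, all four vials are inside the bay, and the bystanders look unmoved. The changed pixels at the marker are probably the arm overhead. I hand the job in.

```bash
python3 -c "
from workcell import ticket
print(ticket.job_done())"
```

```text
the job is handed in; nothing more can be done
None
```

I've handed in the job: the four vials were pushed into the bay until I felt the back stop, and the straightedge is released flat in its tray. The vials can't be seen inside the bay, so their final position rests on that contact force and not on a picture.

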